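Stow the T-bar box spanners and snap the case covers shut

ROBOT

A 6-joint arm with a two-finger parallel gripper is mounted at the origin on the work surface. World frame = base frame: x ahead of the robot, y to its left, z up, the work surface at z = 0. Lengths are in m, angles in rad, forces in N, time in s.
With the tool pointing down it reaches from about 0.35 to 0.975 m from the base axis. Payload 4.9 kg.
Tool frame: the origin (TCP) lies at the very end of the fingers, on their centre line; the grasp point (between the pads) lies 19 mm behind it; z points along the fingers, y is the line along which they close (so a half turn about z gives the same grasp; the last joint's range is limited). The gripper opens to 85 mm and grips with 20 to 120 N. Pads are 22 mm wide; open, the fingers measure 114 mm over their backs; the gripper's body (76 mm by 85 mm) begins 54 mm behind the grasp point. The pads swing forward as they close: fully open they stand 13 mm farther back than shut.
Start: joints at [1.192, 0.053, 1.613, -0, 1.476, -0.119], TCP at [0.161, 0.604, 0.231] pointing down, gripper open.
Joint ranges: [-3.01, 3.01], [-1.01, 2.22], [0.06, 2.58], [-1.02, 4.17], [0.09, 2.62], [-3.14, 3.14]. Speed limits (rad/s): [2.57, 2.57, 3.14, 3.14, 3.14, 3.14].

INTERFACE

Orientations are given as a rotation vector (axis times angle).
In Python, from station import get_obs, get_image, get_calibration, finish_job gives the robot as it stands.
- The arm moves only by the tool servo_tool, never from a script. Its argument "increments" is a list of rows, each a list of 5 numbers: the opening, from 0 (shut) to 1 (fully open), then the shift along the tool's x, y, z in mm, then the turn about the tool's z in degrees. In form: [[jaw, tx, ty, tz, spin], ...]. A call has 1 to 12 rows; each row shifts and turns the commanded pose from where the row before left it, along the tool's axes as they then stand; what a row does not reach is not made up. A row lasts 1/8 s, in which the tool goes at most 62.5 mm and 10.7 degrees, less where a joint would pass 70% of its speed; a pose out of reach is approached as far as the arm can. A call is refused whole if a number of a shift passes 62.5 or a number of a turn 10.7, either way. A call with a gripper value outside its range is refused whole. The fingers move at their own pace and stop on an object; "force" is the grip in N (left out, the last holds). Time passes only in rows, so rows that do not move let the fingers close. It gives the time, the measured TCP pose, the force, the opening and the grip force at its end, in the units of the state.
- get_obs(): the state, without advancing time (a new reading comes with each control period).
- get_image(name): name is "side" or "top" or "wrist"; returns the picture (420x560x3 uint8, red, green, blue); there is no depth.
- get_calibration(name): a dict with "fx", "fy", "cx", "cy" (pixels), "R" (3x3) and "t" (3): a world point X has camera coordinates R X + t; the wrist camera has in their place "mount" (4x4, takes a point from camera to tool coordinates, whose origin is the TCP and whose axes are the flange's). Camera axes: x right, y down, z forward; pixel columns grow to the right and rows downward; lengths in m; the calibration is good to about 2 mm. The wrist camera is an equidistant fisheye: a pixel r from the principal point sees the ray r / f radians off the axis. A picture is of the moment at which its call begins: read the wrist's pose just before it. get_calibration takes no time and is no camera call.
- finish_job(): hands the job in; it is judged then, once.
The state is a dict: "t": time; "q": joint angles; "dq": joint speeds; "effort": joint torques, N m; "tool_pos": TCP position; "tool_rot": TCP orientation; "contact_force": force on the tool from outside, world axes, zero at the start; "wrist_torque": the same for the moment, N m; "opening": finger opening in m; "grip_force": force on a finger pad.
Only numpy, scipy, OpenCV 4.12 (cv2) and the standard library are available. Lean on these libraries where they do the work, as an engineer would, in place of code of your own. Each camera call takes 0.05 s, during which the arm holds its last target. There are 200 camera calls.

TASK

Put the T-bar spanners away: lift every spanner off the hanging rack and slide its shaft fully home into a tube of its own in the storage case, red-handled ones into the red tubes and blue-handled ones into the blue tubes. Then press both clear covers down until their catches hold them shut, and leave the other things on the bench where they are.

Things in the scene. Friction and masses are not known exactly. Their poses are not given: they have to be found in the camera images.
- rack: fixed hanging rack: white board on posts with four steel forks. Origin on the table under the middle of the line of hanging spanners; y along the line, x towards the rail board (face 70 mm behind the line, top 182 mm high). Forks at y = -142.5, -47.5, 47.5, 142.5 mm. Each spanner's crossbar lies along y across the two prongs of a fork, shaft down between them.
- rack_fork (a point): middle of the rack at the height where hanging crossbars rest (161 mm). A fork is two steel prongs 8 mm thick, 48 mm apart, that come out of the board towards the rack's -x, dip under the crossbar and turn up at the tips, 34 mm in front of the line and up to 176 mm high: lift a spanner at least 30 mm before moving it away.
- case: loose storage case, 1.6 kg, plywood base 170 (x) by 270 (y) by 12 mm; origin at the centre of its underside. Four square tubes in a row along y at x = 0, 64 mm apart, so crossbars must lie along the case's x to leave each other room. Red tubes on the +y side, blue on the -y side; a clear hinged cover for each pair. Front posts with sprung catches at x = -67 mm, 152 mm high.
- key_red1: T-bar box spanner, red handle, 0.15 kg. Origin: lower end of its round steel shaft (16 mm across, 80 mm long, chamfered foot); z runs up it. Above: steel collar 24 mm across, 80 to 84 mm up; upright grip block 16 (x) by 22 (y) mm up to 116 mm, to be gripped across its x faces; crossbar 12 mm thick, 76 mm long along y, axis 88 mm up. Absent (None) in some runs.
- mouth_red1 (a point): centre of the open top of the outer red-collared square steel tube, inside 18 mm square, outside 26 mm, 88 mm deep, its rim 100 mm above the table. A spanner fully home rests with its collar on this rim, its origin 80 mm below this point. Axes as the case's.
- key_red2: T-bar box spanner, red handle, 0.15 kg. Origin: lower end of its round steel shaft (16 mm across, 80 mm long, chamfered foot); z runs up it. Above: steel collar 24 mm across, 80 to 84 mm up; upright grip block 16 (x) by 22 (y) mm up to 116 mm, to be gripped across its x faces; crossbar 12 mm thick, 76 mm long along y, axis 88 mm up. Absent (None) in some runs.
- mouth_red2 (a point): centre of the open top of the inner red-collared square steel tube, inside 18 mm square, outside 26 mm, 88 mm deep, its rim 100 mm above the table. A spanner fully home rests with its collar on this rim, its origin 80 mm below this point. Axes as the case's.
- cover_red (a joint): angle of the clear cover with red frame, rad: 0 = shut and level; grows as it opens up and back (limit 1.95). Stiff hinge: it stays where it is left. The nose on its free edge meets a sprung catch at about 0.13 and snaps under it with some 6 N pressed on the edge, and is then held near 0; let go above 0.06 it springs back up.
- cover_red_hinge (a point): on the red cover's hinge line (along the case's y, at its x = 60 mm, 146 mm high), middle of its width; turns with the cover. The cover is a plate 118 mm wide (y), 5 mm thick, reaching 120 mm from the hinge towards its own -x.
- cover_red_edge (a point): on the cover's outer (upper, when shut) face, middle of its width, 108 mm from the hinge, 12 mm in from the free edge: where to press.
- key_blue1: T-bar box spanner, blue handle, 0.15 kg. Origin: lower end of its round steel shaft (12 mm across, 80 mm long, chamfered foot); z runs up it. Above: steel collar 24 mm across, 80 to 84 mm up; upright grip block 16 (x) by 22 (y) mm up to 116 mm, to be gripped across its x faces; crossbar 12 mm thick, 76 mm long along y, axis 88 mm up. Absent (None) in some runs.
- mouth_blue1 (a point): centre of the open top of the inner blue-collared square steel tube, inside 14 mm square, outside 22 mm, 88 mm deep, its rim 100 mm above the table. A spanner fully home rests with its collar on this rim, its origin 80 mm below this point. Axes as the case's.
- key_blue2: T-bar box spanner, blue handle, 0.15 kg. Origin: lower end of its round steel shaft (12 mm across, 80 mm long, chamfered foot); z runs up it. Above: steel collar 24 mm across, 80 to 84 mm up; upright grip block 16 (x) by 22 (y) mm up to 116 mm, to be gripped across its x faces; crossbar 12 mm thick, 76 mm long along y, axis 88 mm up. Absent (None) in some runs.
- mouth_blue2 (a point): centre of the open top of the outer blue-collared square steel tube, inside 14 mm square, outside 22 mm, 88 mm deep, its rim 100 mm above the table. A spanner fully home rests with its collar on this rim, its origin 80 mm below this point. Axes as the case's.
- cover_blue (a joint): angle of the clear cover with blue frame, rad: 0 = shut and level; grows as it opens up and back (limit 1.95). Stiff hinge: it stays where it is left. The nose on its free edge meets a sprung catch at about 0.13 and snaps under it with some 6 N pressed on the edge, and is then held near 0; let go above 0.06 it springs back up.
- cover_blue_hinge (a point): on the blue cover's hinge line (along the case's y, at its x = 60 mm, 146 mm high), middle of its width; turns with the cover. The cover is a plate 118 mm wide (y), 5 mm thick, reaching 120 mm from the hinge towards its own -x.
- cover_blue_edge (a point): on the cover's outer (upper, when shut) face, middle of its width, 108 mm from the hinge, 12 mm in from the free edge: where to press.
- jar: closed glass jar of 70 mm width, 90 mm high, a bystander on the table; origin at its underside.
- glue: white plastic bottle 52 mm wide, 150 mm high, a bystander on the table; origin at its underside.
- carton: cardboard box 110 x 80 x 70 mm, a bystander on the table; origin at its underside.
- tape: yellow ring of tape 100 mm across, 25 mm high, a bystander on the table; origin at its underside.
- hammer: hammer lying, a bystander on the table; origin at its underside.
- driver: yellow-handled screwdriver lying, a bystander on the table; origin at its underside.
- spanner: steel wrench lying, a bystander on the table; origin at its underside.
There are look-alikes about, which are no part of the job. What is shaped like the key_red2 but pink is not meant. What is shaped like the key_blue2 but orange is not meant.

How it is judged:
On the way:
1. every spanner present stands in a tube of its own colour (((z of key_red1 in the frame of mouth_red1 below -0.065 m and horizontal distance between key_red1 and mouth_red1 below 0.008 m and angle between key_red1's own z axis and vertical below 0.12 rad) or (z of key_red1 in the frame of mouth_red2 below -0.065 m and horizontal distance between key_red1 and mouth_red2 below 0.008 m and angle between key_red1's own z axis and vertical below 0.12 rad)) and ((z of key_red2 in the frame of mouth_red1 below -0.065 m and horizontal distance between key_red2 and mouth_red1 below 0.008 m and angle between key_red2's own z axis and vertical below 0.12 rad) or (z of key_red2 in the frame of mouth_red2 below -0.065 m and horizontal distance between key_red2 and mouth_red2 below 0.008 m and angle between key_red2's own z axis and vertical below 0.12 rad)) and ((z of key_blue1 in the frame of mouth_blue1 below -0.065 m and horizontal distance between key_blue1 and mouth_blue1 below 0.008 m and angle between key_blue1's own z axis and vertical below 0.12 rad) or (z of key_blue1 in the frame of mouth_blue2 below -0.065 m and horizontal distance between key_blue1 and mouth_blue2 below 0.008 m and angle between key_blue1's own z axis and vertical below 0.12 rad)) and ((z of key_blue2 in the frame of mouth_blue1 below -0.065 m and horizontal distance between key_blue2 and mouth_blue1 below 0.008 m and angle between key_blue2's own z axis and vertical below 0.12 rad) or (z of key_blue2 in the frame of mouth_blue2 below -0.065 m and horizontal distance between key_blue2 and mouth_blue2 below 0.008 m and angle between key_blue2's own z axis and vertical below 0.12 rad))), for 0.2 s.
At the end, for the whole second after the job is handed in: Every spanner present is in a tube of its own colour, its shaft at least 76 of 80 mm deep; both covers are shut within 0.035 rad, held by their catches; the case stands level on the table, at rest (((z of key_red1 in the frame of mouth_red1 below -0.076 m and horizontal distance between key_red1 and mouth_red1 below 0.008 m and angle between key_red1's own z axis and vertical below 0.12 rad) or (z of key_red1 in the frame of mouth_red2 below -0.076 m and horizontal distance between key_red1 and mouth_red2 below 0.008 m and angle between key_red1's own z axis and vertical below 0.12 rad)) and ((z of key_red2 in the frame of mouth_red1 below -0.076 m and horizontal distance between key_red2 and mouth_red1 below 0.008 m and angle between key_red2's own z axis and vertical below 0.12 rad) or (z of key_red2 in the frame of mouth_red2 below -0.076 m and horizontal distance between key_red2 and mouth_red2 below 0.008 m and angle between key_red2's own z axis and vertical below 0.12 rad)) and ((z of key_blue1 in the frame of mouth_blue1 below -0.076 m and horizontal distance between key_blue1 and mouth_blue1 below 0.008 m and angle between key_blue1's own z axis and vertical below 0.12 rad) or (z of key_blue1 in the frame of mouth_blue2 below -0.076 m and horizontal distance between key_blue1 and mouth_blue2 below 0.008 m and angle between key_blue1's own z axis and vertical below 0.12 rad)) and ((z of key_blue2 in the frame of mouth_blue1 below -0.076 m and horizontal distance between key_blue2 and mouth_blue1 below 0.008 m and angle between key_blue2's own z axis and vertical below 0.12 rad) or (z of key_blue2 in the frame of mouth_blue2 below -0.076 m and horizontal distance between key_blue2 and mouth_blue2 below 0.008 m and angle between key_blue2's own z axis and vertical below 0.12 rad)) and value of joint each of cover_red, cover_blue below 0.035 rad and linear speed of case below 0.02 m/s and angle between case's own z axis and vertical below 0.05 rad and height (world z) of case below 0.01 m); the robot touches nothing.
It fails at once if another thing on the bench is shoved more than 60 mm from its place (distance of any of jar, glue, carton, tape, hammer, driver, spanner from where it was at the start of the episode above 0.06 m).
It fails at once if the jar or the glue bottle is tipped over (angle between any of jar, glue's own z axis and vertical above 0.6 rad).
Of key_red1, key_red2, key_blue1, key_blue2 only 3 to 4 are there at a start; the rules pass over those that are not, and their reading is None.
At some moment in a run one of case may be knocked a few centimetres aside while the robot is not near it.
It also fails if it takes over 210 s, if anything falls off the work surface, if the arm or the gripper's body presses on something with over 40 N, if the wrist force passes 120 N, or if a joint passes its speed limit or range.

## Working session

There is one attempt and no reset: what is moved stays moved. The work goes in short steps, Python scripts to look and compute and a tool call to move; the robot and the scene stay as the last step left them, time stands still between calls to the robot, and variables do not carry over. Pictures are saved under pics/ and viewed, at most 14 in all, crops included, and the job is handed in when it is done.

Besides the shell and the picture viewer there is one more tool, called after "Emit:" as name([rows], argument=value, ...), one row to a line, values as JSON. servo_tool: Moves the arm, as the interface text tells. Its arguments: {"type":"object","properties":{"increments":{"type":"array"},"force":{"type":"number"}},"required":["increments"]}

```bash
mkdir -p pics; ls; cat > h.py <<'E'
import numpy as np, cv2
from scipy.spatial.transform import Rotation as R
from station import *
def save(n,im): cv2.imwrite('pics/'+n+'.png',cv2.cvtColor(im,cv2.COLOR_RGB2BGR))
def ray(c,u,v):
    K=get_calibration(c); Rm=np.array(K['R']);t=np.array(K['t'])
    d=Rm.T@np.array([(u-K['cx'])/K['fx'],(v-K['cy'])/K['fy'],1]); return -Rm.T@t,d
def onz(c,u,v,z):
    o,d=ray(c,u,v); return o+d*(z-o[2])/d[2]
def proj(c,X):
    K=get_calibration(c); p=np.array(K['R'])@np.asarray(X)+np.array(K['t']); return K['fx']*p[0]/p[2]+K['cx'],K['fy']*p[1]/p[2]+K['cy']
def wray(u,v,obs):
    K=get_calibration('wrist'); M=np.array(K['mount']); x,y=(u-K['cx'])/K['fx'],(v-K['cy'])/K['fy']; r=np.hypot(x,y)
    d=np.array([np.sin(r)*x/r,np.sin(r)*y/r,np.cos(r)]) if r>0 else np.array([0,0,1.])
    T=R.from_rotvec(obs['tool_rot']).as_matrix(); p=np.array(obs['tool_pos'])
    return p+T@M[:3,3], T@(M[:3,:3]@d)
def won(u,v,z,obs):
    o,d=wray(u,v,obs); return o+d*(z-o[2])/d[2]
def wproj(X,obs):
    K=get_calibration('wrist'); M=np.array(K['mount']); T=R.from_rotvec(obs['tool_rot']).as_matrix()
    p=T.T@(np.asarray(X)-np.array(obs['tool_pos'])); c=M[:3,:3].T@(p-M[:3,3]); r=np.hypot(c[0],c[1]); th=np.arctan2(r,c[2])
    return K['fx']*th*c[0]/r+K['cx'],K['fy']*th*c[1]/r+K['cy']
E
python3 - <<'E'
from h import *
o=get_obs(); print(o['tool_pos'],o['tool_rot'],o['opening'],o['t'])
ims=[get_image(n) for n in('top','side','wrist')]
for n,i in zip(('top0','side0','wrist0'),ims): save(n,i)
print(R.from_rotvec(o['tool_rot']).as_matrix().round(3))
for c in('top','side'):
    K=get_calibration(c);print(K['fx'],ray(c,280,210))
print(get_calibration('wrist'))
E
```

```text
pics
[0.16033871 0.60343332 0.23005786] [-0.40690027 -3.11461761  0.00312996] 0.08551649051624598 0.0
[[-0.966  0.257 -0.001]
 [ 0.257  0.966 -0.002]
 [ 0.    -0.002 -1.   ]]
511.26429792398227 (array([ 0.32189512, -0.05047162,  1.41923003]), array([ 0.18879652, -0.01753506, -0.98189428]))
535.7928899613976 (array([ 0.1188367 , -1.10915667,  0.91459983]), array([ 0.30885909,  0.74762285, -0.5879678 ]))
{'fx': 325.19226210127806, 'fy': 325.19226210127806, 'cx': 286.1938732730141, 'cy': 206.93482610184776, 'mount': array([[-1.47166984e-04, -9.62853029e-01, -2.70025967e-01,
         6.77768463e-02],
       [ 9.99999452e-01,  1.38278166e-04, -1.03807962e-03,
        -2.29059446e-04],
       [ 1.03685681e-03, -2.70025972e-01,  9.62852481e-01,
        -1.42276102e-01],
       [ 0.00000000e+00,  0.00000000e+00,  0.00000000e+00,
         1.00000000e+00]])}
```

View pics/top0.png

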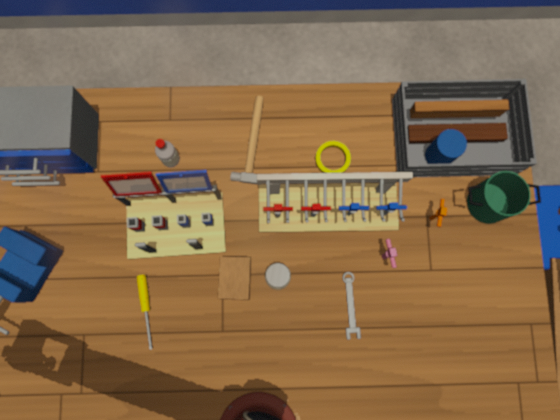

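View pics/side0.png

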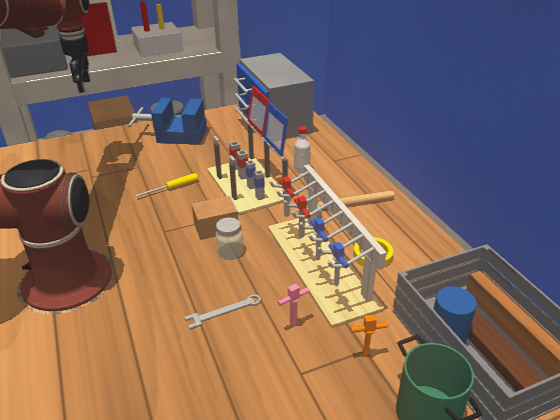

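The top view shows the case at about (175,225), with red tubes at (134,222) and (158,222) and blue tubes at (183,220) and (207,219). The rack line runs at v≈208, with handles at u≈278 and 316 (red) and 354 and 392 (blue). The pink (390,252) and orange (440,211) look-alikes stand off the rack. All four spanners are present.

```bash
python3 - <<'E'
from h import *
im=cv2.cvtColor(cv2.imread('pics/top0.png'),cv2.COLOR_BGR2RGB); hsv=cv2.cvtColor(im,cv2.COLOR_RGB2HSV)
ye=cv2.inRange(hsv,(22,60,140),(32,150,255)); 
H,S,V=cv2.split(hsv)
red=(((H<6)|(H>174))&(S>190)&(V>70)).astype('uint8'); blue=((H>105)&(H<122)&(S>140)&(V>70)).astype('uint8')
for nm,m,z in(('red',red,.185),('blue',blue,.185)):
    n,l,s,c=cv2.connectedComponentsWithStats(m)
    for i in range(1,n):
        if s[i][4]>8 and 100<c[i][0]<420 and 120<c[i][1]<300: print(nm,s[i],c[i].round(1),onz('top',*c[i],.185).round(3),onz('top',*c[i],.1).round(3))
print(hsv[245,170],hsv[222,330])
m=cv2.morphologyEx(ye,cv2.MORPH_CLOSE,np.ones((9,9)))
for c in cv2.findContours(m,cv2.RETR_EXTERNAL,cv2.CHAIN_APPROX_SIMPLE)[0]:
    if cv2.contourArea(c)>2000:
        b=cv2.boxPoints(cv2.minAreaRect(c)); print('plate',b.round(1).tolist(),[onz('top',*p,.012).round(3).tolist() for p in b])
top=cv2.resize(im[110:270,90:420],(792,384),interpolation=cv2.INTER_CUBIC); save('topcrop',top)
E
```

```text
red [156 139   9   9  57] [159.9 143.2] [0.738 0.226 0.185] [0.766 0.245 0.1  ]
red [101 172  60  23 337] [129.4 178.2] [0.648 0.3   0.185] [0.671 0.324 0.1  ]
red [264 205  28   6  93] [277.6 208. ] [ 0.564 -0.067  0.185] [ 0.581 -0.068  0.1  ]
red [302 204  28   7 108] [315.6 207.5] [ 0.564 -0.16   0.185] [ 0.58  -0.168  0.1  ]
red [138 220   3   9  15] [139.4 224.8] [0.53  0.272 0.185] [0.545 0.294 0.1  ]
blue [157 173  20  19  75] [163.9 177.7] [0.648 0.214 0.185] [0.67  0.232 0.1  ]
blue [377 203  29   7 117] [391.4 206.6] [ 0.561 -0.347  0.185] [ 0.578 -0.368  0.1  ]
blue [340 204  29   6 108] [353.8 207.2] [ 0.562 -0.254  0.185] [ 0.579 -0.269  0.1  ]
[ 25  93 192] [ 23 100 192]
plate [[122.9000015258789, 199.60000610351562], [221.5, 192.5], [225.6999969482422, 251.5], [127.0999984741211, 258.6000061035156]] [[0.633, 0.365, 0.012], [0.646, 0.088, 0.012], [0.479, 0.077, 0.012], [0.466, 0.348, 0.012]]
plate [[258.1000061035156, 187.8000030517578], [397.20001220703125, 185.0], [398.1000061035156, 228.89999389648438], [259.0, 231.8000030517578]] [[0.658, -0.015, 0.012], [0.657, -0.41, 0.012], [0.531, -0.403, 0.012], [0.532, -0.016, 0.012]]
```

View pics/topcrop.png

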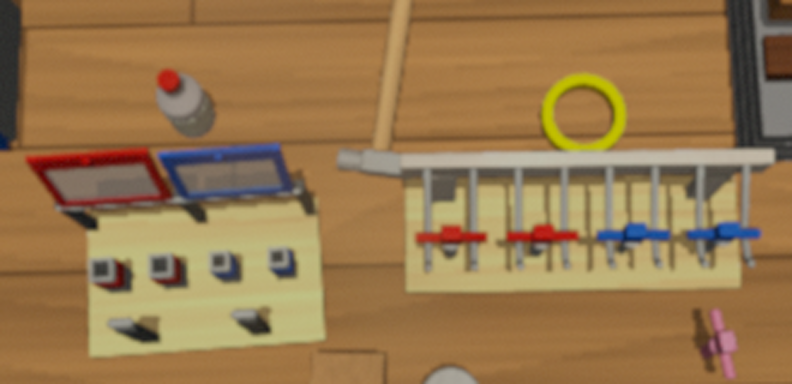

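The crop confirms red handles on the rack at the two left forks and blue at the two right. The pink one stands on the table at crop (723,342), off the rack. The covers are open and leaning back. I'm moving over the first red spanner.

Emit:
servo_tool([
  [1,-40,-39,-7,0],
  [1,-40,-39,-7,0],
  [1,-40,-39,-7,0],
  [1,-40,-39,-7,0],
  [1,-40,-39,-7,0],
  [1,-40,-39,-7,0],
  [1,-40,-39,-7,0],
  [1,-40,-39,-7,0],
  [1,-40,-39,-7,0],
  [1,-40,-39,-7,0],
  [1,-40,-39,-7,0],
  [1,-40,-39,-7,0],
], force=60)

```text
t: 1.65
tool_pos: [0.5047, 0.0267, 0.3153]
tool_rot: [-0.407, -3.115, -0.0]
contact_force: [0.5, 0.0, -1.1]
opening: 0.0855
grip_force: 0.0
```

Emit:
servo_tool([
  [1,-42,-38,-3,0],
  [1,-42,-38,-3,0],
  [0.8,0,0,0,10],
  [0.8,0,0,0,10],
  [0.7,0,0,0,10],
  [0.7,0,0,0,10],
  [0.7,0,0,0,10],
  [0.7,0,0,0,10],
  [0.7,0,0,0,10],
  [0.7,0,0,0,5],
  [0.7,0,0,0,0],
])

```text
t: 3.02
tool_pos: [0.5657, -0.0666, 0.3209]
tool_rot: [-2.218, -2.224, 0.001]
contact_force: [0.9, -0.6, -0.2]
opening: 0.0595
grip_force: 0.0
```

```bash
cat >> h.py <<'E'
def rel(X,psi,obs=None):
    "tool-axis shift mm to world point X, then spin deg so tool x has world angle psi"
    o=obs or get_obs(); T=R.from_rotvec(o['tool_rot']).as_matrix(); d=T.T@(np.array(X)-o['tool_pos'])*1000
    p=np.degrees(np.arctan2(T[1,0],T[0,0])); s=-((psi-p+180)%360-180)
    a=np.radians(-s); T2=T@R.from_euler('z',s,degrees=True).as_matrix()
    print('psi',p.round(2),'shift',d.round(1),'spin',round(s,2),'| after-spin shift',(T2.T@(np.array(X)-o['tool_pos'])*1000).round(1))
E
python3 - <<'E'
from h import *
o=get_obs(); im=get_image('wrist'); save('w1',im); np.save('w1.npy',im)
print(o['t'],o['tool_pos'],R.from_rotvec(o['tool_rot']).as_matrix().round(3).tolist(),o['contact_force'],o['q'])
for y in(-.068,-.163,-.258,-.353): print(wproj([.567,y,.189],o))
E
```

```text
3.025 [ 0.56571131 -0.06658113  0.32088294] [[-0.003, 1.0, -0.001], [1.0, 0.003, 0.0], [0.0, -0.001, -1.0]] [ 0.89930023 -0.59951932 -0.19640287] [-2.47786091e-01 -1.16044822e-01  1.63041120e+00 -7.94116261e-06
  1.62791801e+00 -2.50872603e-01]
(np.float64(287.23140177840065), np.float64(198.41498238347882))
(np.float64(286.83499666803704), np.float64(293.4949330595197))
(np.float64(286.5015510741759), np.float64(364.301421252492))
(np.float64(286.24347336448875), np.float64(414.6232394846189))
```

View pics/w1.png

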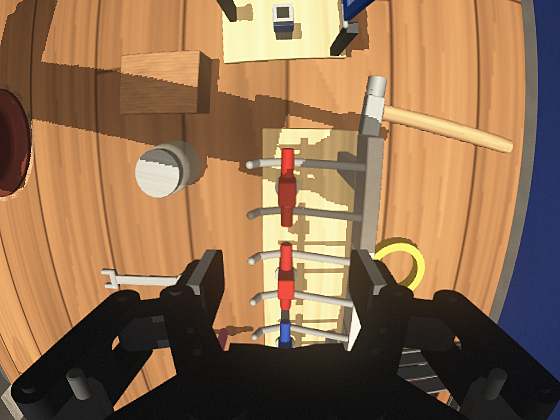

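The wrist view shows red1 at about (287,190) and red2 at (286,275), with the fingers straddling the line. I'll refine red1 from its mask.

```bash
python3 - <<'E'
from h import *
im=np.load('w1.npy'); o=get_obs(); H,S,V=cv2.split(cv2.cvtColor(im,cv2.COLOR_RGB2HSV))
m=(((H<6)|(H>174))&(S>150)&(V>80)).astype('uint8'); n,l,s,c=cv2.connectedComponentsWithStats(m)
for i in range(1,n):
    if s[i][4]>200 and 250<c[i][0]<330:
        x,y,w,h,a=s[i]; print(s[i],c[i].round(1),'bar ends',won(c[i][0],y,.161,o).round(4),won(c[i][0],y+h,.161,o).round(4))
        for r in range(y,y+h,4):
            k=np.where(l[r]==i)[0]; print(r,k.min(),k.max(),end=' | ')
        print()
# rail board yaw: 
for y in(-.068,-.163): print(wproj([.567,y+.011,.189],o),wproj([.567,y-.011,.189],o))
E
```

```text
[281 149  13  30 339] [287.1 162.9] bar ends [ 0.5668 -0.0277  0.161 ] [ 0.567  -0.0561  0.161 ]
149 282 293 | 153 282 292 | 157 282 292 | 161 282 293 | 165 281 293 | 169 281 292 | 173 282 292 | 177 284 293 | 
[278 182  18  45 572] [286.5 201.1] bar ends [ 0.5664 -0.059   0.161 ] [ 0.5666 -0.104   0.161 ]
182 282 282 | 186 279 295 | 190 279 295 | 194 278 295 | 198 279 294 | 202 279 294 | 206 284 291 | 210 283 290 | 214 281 291 | 218 281 291 | 222 281 291 | 226 283 289 | 
[280 245  12  26 275] [285.9 257.6] bar ends [ 0.566  -0.1232  0.161 ] [ 0.5661 -0.1525  0.161 ]
245 281 291 | 249 281 291 | 253 281 291 | 257 281 291 | 261 280 291 | 265 281 291 | 269 281 290 | 
[278 280  16  30 407] [285.3 293. ] bar ends [ 0.5656 -0.1632  0.161 ] [ 0.5657 -0.2013  0.161 ]
280 278 291 | 284 278 293 | 288 278 293 | 292 278 293 | 296 278 293 | 300 281 290 | 304 280 289 | 308 281 289 | 
(np.float64(287.2494813476077), np.float64(186.03693485821967)) (np.float64(287.1438030986593), np.float64(210.5531116880687))
(np.float64(286.8066831698836), np.float64(283.7002778661305)) (np.float64(286.7127002927725), np.float64(302.90370496517784))
```

Emit:
servo_tool([
  [0.7,0.5,0.8,40,0],
  [0.7,0,0,40,0],
  [0.7,0,0,40,0],
  [0.6,0,0,25,0],
  [0.6,0,0,16,0],
  [0.6,0,0,0,0],
  [0,0,0,0,0],
  [0,0,0,0,0],
  [0,0,0,0,0],
  [0,0,0,0,0],
], force=60)

```text
t: 4.32
tool_pos: [0.5674, -0.0663, 0.1623]
tool_rot: [2.218, 2.222, 0.002]
contact_force: [-2.9, 0.2, 5.0]
opening: 0.0151
grip_force: 59.5
```

Emit:
servo_tool([
  [0,0,0,-20,0],
  [0,0,0,-40,0],
  [0,0,0,-40,0],
  [0,0,0,-10,-10],
  [0,0,0,0,-10],
  [0,0,0,0,-10],
  [0,0,0,0,-10],
  [0,0,0,0,-10],
  [0,0,0,0,-10],
  [0,0,0,0,-10],
  [0,0,0,0,-10],
])

```text
t: 5.7
tool_pos: [0.5668, -0.0661, 0.2712]
tool_rot: [0.261, 3.13, -0.0]
contact_force: [1.3, 0.5, -2.5]
opening: 0.015
grip_force: 58.7
```

Emit:
servo_tool([
  [0,0,0,0,-10],
  [0,0,0,0,-3],
  [0,-1,50,0,0],
  [0,-1,50,0,0],
  [0,-1,50,0,0],
  [0,-1,50,0,0],
  [0,-1,50,0,0],
  [0,-1,50,0,0],
  [0,0,40,0,0],
  [0,0,40,0,0],
  [0,0,0,0,0],
  [0,0,0,0,0],
])

```text
t: 7.2
tool_pos: [0.5521, 0.3134, 0.2707]
tool_rot: [-0.086, 3.14, -0.0]
contact_force: [-1.0, -0.7, -1.8]
opening: 0.015
grip_force: 59.0
```

```bash
python3 - <<'E'
from h import *
o=get_obs(); im=get_image('wrist'); save('w2',im); np.save('w2.npy',im); t=get_image('top'); np.save('t2.npy',t)
print(o['t'],o['tool_pos'],R.from_rotvec(o['tool_rot']).as_matrix().round(3).tolist(),o['contact_force'],o['opening'])
E
```

```text
7.2 [0.55208146 0.31344113 0.27073605] [[-0.999, -0.055, 0.0], [-0.055, 0.999, -0.0], [-0.0, -0.0, -1.0]] [-0.95064781 -0.68413182 -1.79758815] 0.014958789007579592
```

View pics/w2.png

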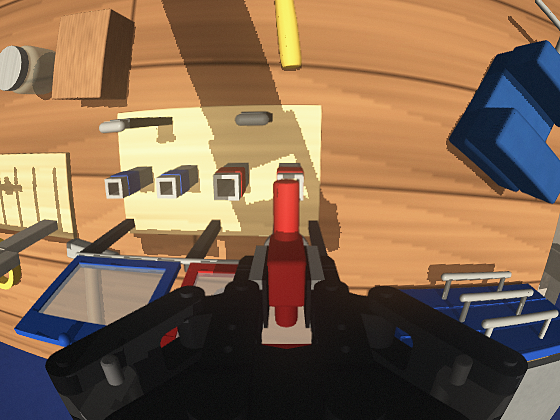

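The wrist view shows rims at about (115,186), (169,185), (229,185) and (290,173). The red-outer rim is partly behind the held crossbar. I'll fit the rims on the z=0.1 plane.

```bash
cat >> h.py <<'E'
def rims(im,o,z=.1,exclude=(),vis=True,reg=None,sp=(15,60)):
    """find rim centres: dark hole ringed by bright grey"""
    H,S,V=cv2.split(cv2.cvtColor(im,cv2.COLOR_RGB2HSV)); m=((S<50)&(V>120)).astype('uint8')
    out=[]
    cs,hi=cv2.findContours(m,cv2.RETR_CCOMP,cv2.CHAIN_APPROX_NONE)
    for i,c in enumerate(cs):
        if hi[0][i][3]>=0: continue          # outer contours only
        x,y,w,h=cv2.boundingRect(c)
        if sp[0]<w<sp[1] and sp[0]<h<sp[1] and (reg is None or reg[0]<x<reg[2] and reg[1]<y<reg[3]):
            P=np.array([won(u,v,z,o)[:2] for u,v in c[:,0]],dtype=np.float32)
            r=cv2.minAreaRect(P*1000); 
            hole=[j for j in range(len(cs)) if hi[0][j][3]==i and cv2.contourArea(cs[j])>20]
            ir=None
            if hole:
                Q=np.array([won(u,v,z,o)[:2] for u,v in cs[max(hole,key=lambda j:cv2.contourArea(cs[j]))][:,0]],dtype=np.float32); ir=cv2.minAreaRect(Q*1000)
            out.append(((x,y,w,h),np.round(r[0],1),np.round(r[1],1),round(r[2],1), None if ir is None else (np.round(ir[0],1),np.round(ir[1],1))))
    return out
E
python3 - <<'E'
from h import *
im=np.load('w2.npy'); o=get_obs()
for r in rims(im,o,reg=(90,140,340,230)): print(r)
save('w2c',cv2.resize(im[140:240,80:330],(800,320),interpolation=cv2.INTER_NEAREST))
E
```

```text
((105, 179, 18, 19), array([560.8, 124. ]), array([20.3, 22.2]), 2.4, (array([561.4, 123.7]), array([14.6, 16. ])))
((155, 177, 22, 22), array([558.1, 187.4]), array([22. , 22.9]), 2.7, (array([558.5, 187.6]), array([14.9, 16.1])))
((277, 174, 27, 27), array([551.7, 315.8]), array([26.2, 25.6]), 3.1, None)
((214, 174, 25, 27), array([554.7, 251.9]), array([26.7, 24.7]), 1.0, (array([555.4, 251.5]), array([19.5, 19.9])))
```

View pics/w2c.png

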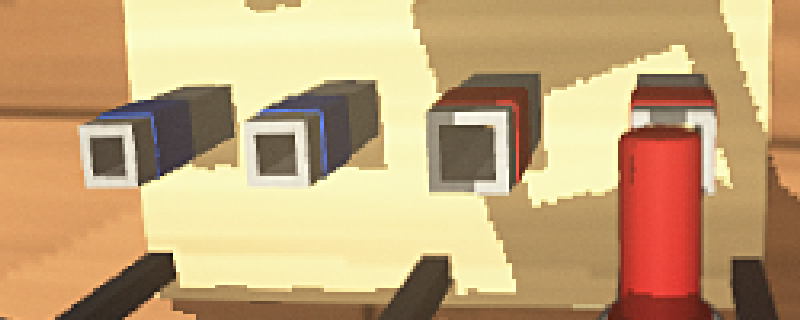

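```bash
python3 - <<'E'
from h import *
im=np.load('w2.npy'); o=get_obs(); T=R.from_rotvec(o['tool_rot']).as_matrix(); p=o['tool_pos']
H,S,V=cv2.split(cv2.cvtColor(im,cv2.COLOR_RGB2HSV))
m=(((H<6)|(H>174))&(S>150)&(V>60))
for r in range(176,245,4):
    k=np.where(m[r,265:310])[0]+265
    print(r,k.min() if len(k) else None,k.max() if len(k) else None,V[r,287],end=' | ')
print('col V',V[174:250:2,287].tolist())
w=lambda a,b,c:np.round(wproj(p+T@np.array([a,b,c])/1000,o),1)
print('bar sides at x=30',w(30,-6,0),w(30,6,0),'end top',w(38,0,-6),w(38,0,0),w(38,0,6),'block top front', w(11,0,-28), w(-11,0,-28), w(11,-8,-28),w(11,8,-28))
E
```

```text
176 None None 151 | 180 277 291 102 | 184 274 298 229 | 188 274 298 239 | 192 274 298 239 | 196 274 298 238 | 200 274 298 239 | 204 274 298 238 | 208 274 298 238 | 212 274 298 238 | 216 274 298 237 | 220 274 298 237 | 224 274 298 236 | 228 274 297 236 | 232 274 297 196 | 236 271 301 143 | 240 270 301 145 | 244 269 302 87 | col V [110, 151, 148, 102, 121, 229, 240, 239, 239, 239, 239, 238, 239, 239, 238, 238, 238, 238, 238, 238, 238, 237, 237, 237, 237, 236, 237, 236, 238, 196, 143, 143, 143, 145, 89, 87, 88, 85]
bar sides at x=30 [274.1 202.7] [300.6 202.7] end top [287.4 188.3] [287.3 185.4] [287.3 182.8] block top front [287.4 268.3] [287.3 314.6] [266.9 268.2] [307.9 268.2]
```

Emit:
servo_tool([
  [0,-1,2.9,0,0.4],
  [0,0,0,40,0],
  [0,0,0,30,0],
  [0,0,0,10,0],
  [0,0,0,5,0],
  [0,0,0,5,0],
  [0,0,0,0,0],
])

```text
t: 8.18
tool_pos: [0.5532, 0.3168, 0.1811]
tool_rot: [-0.074, 3.14, 0.001]
contact_force: [0.4, 0.4, -2.0]
opening: 0.0151
grip_force: 59.0
```

Emit:
servo_tool([
  [0,0,0,6,0],
  [0,0,0,6,0],
  [0,0,0,6,0],
  [0,0,0,6,0],
  [0,0,0,0,0],
])

```text
t: 8.8
tool_pos: [0.5525, 0.3166, 0.1554]
tool_rot: [0.074, -3.14, 0.0]
contact_force: [0.2, 1.0, -1.8]
opening: 0.0147
grip_force: 59.1
```

Emit:
servo_tool([
  [0,0,0,12,0],
  [0,0,0,12,0],
  [0,0,0,10,0],
  [0,0,0,6,0],
  [0,0,0,3,0],
  [0,0,0,0,0],
])

```text
t: 9.55
tool_pos: [0.5526, 0.3166, 0.1129]
tool_rot: [0.074, -3.14, 0.0]
contact_force: [-0.4, 1.6, -1.5]
opening: 0.0151
grip_force: 59.1
```

Emit:
servo_tool([
  [0,0,0,3,0],
  [0,0,0,2,0],
  [0,0,0,2,0],
  [0,0,0,2,0],
  [0,0,0,0,0],
])

```text
t: 10.18
tool_pos: [0.5533, 0.3167, 0.1095]
tool_rot: [-0.075, 3.141, -0.001]
contact_force: [-9.2, -5.1, 19.5]
opening: 0.0147
grip_force: 62.0
```

Emit:
servo_tool([
  [0,0,0,-4,0],
  [0.45,0,0,0,0],
  [0.45,0,0,0,0],
  [0.45,0,0,0,0],
  [0.45,0,0,-20,0],
  [0.45,0,0,-50,0],
  [0.45,0,0,-50,0],
  [0.6,0,0,-44,0],
  [0.6,1,-53,0,0],
  [0.6,1,-53,0,0],
  [0.6,1,-53,0,0],
  [0.6,1,-53,0,0],
])

```text
t: 11.68
tool_pos: [0.559, 0.1031, 0.2742]
tool_rot: [-0.075, 3.138, -0.0]
contact_force: [1.0, -1.1, -1.1]
opening: 0.0515
grip_force: 0.0
```

Emit:
servo_tool([
  [0.6,1,-53,0,0],
  [0.6,1,-53,0,0],
  [0.6,1,-53,0,0],
  [0.6,1,-53,0,0],
  [0.6,1,-53,0,10],
  [0.6,0,0,0,10],
  [0.6,0,0,0,10],
  [0.6,0,0,0,10],
  [0.6,0,0,0,10],
  [0.6,0,0,0,10],
  [0.6,0,0,0,10],
  [0.6,0,0,0,10],
])

```text
t: 13.18
tool_pos: [0.5667, -0.1604, 0.274]
tool_rot: [1.968, 2.447, 0.001]
contact_force: [-0.7, -0.1, -0.6]
opening: 0.0514
grip_force: 0.0
```

Emit:
servo_tool([
  [0.6,0,0,0,10],
  [0.6,0,0,0,2.7],
  [0.6,0,0,0,0],
])

```text
t: 13.55
tool_pos: [0.5667, -0.1604, 0.2738]
tool_rot: [2.219, 2.221, 0.001]
contact_force: [0.3, 0.1, -0.7]
opening: 0.0511
grip_force: 0.0
```

```bash
python3 - <<'E'
from h import *
o=get_obs(); im=get_image('wrist'); save('w3',im); np.save('w3.npy',im)
print(o['t'],o['tool_pos'],R.from_rotvec(o['tool_rot']).as_matrix().round(3).tolist(),o['opening']); rel([.5667,-.160,.16],90)
H,S,V=cv2.split(cv2.cvtColor(im,cv2.COLOR_RGB2HSV))
m=(((H<6)|(H>174))&(S>150)&(V>80)).astype('uint8'); n,l,s,c=cv2.connectedComponentsWithStats(m)
for i in range(1,n):
    if s[i][4]>100: print('red',s[i],c[i].round(1))
t=get_image('top'); save('t3',t)
K=cv2.resize(t[150:280,90:250],(800,650))[:600]; save('t3c',K)
E
```

```text
13.55 [ 0.56667319 -0.1603895   0.27380603] [[-0.001, 1.0, 0.002], [1.0, 0.001, -0.001], [-0.001, 0.002, -1.0]] 0.051111292143724334
psi 90.06 shift [ 5.000e-01 -1.000e-01  1.136e+02] spin 0.06 | after-spin shift [ 5.000e-01 -1.000e-01  1.136e+02]
red [277 155  15  36 478] [284.5 172.4]
red [274 197  21  50 834] [283.9 218.3]
```

View pics/w3.png

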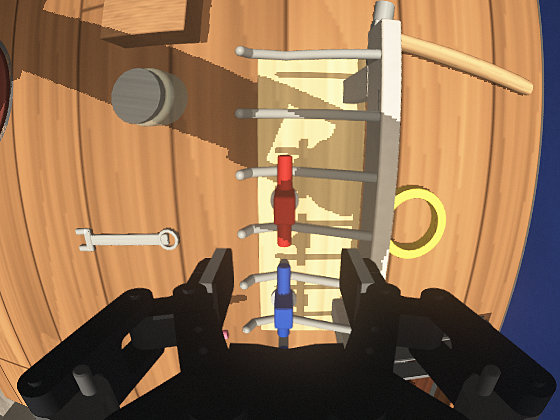

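Red1 is off its fork, red2 is centred at about (284,200), and blue1 is at (284,300). I'll check red2's offset numerically, then grasp.

```bash
python3 - <<'E'
from h import *
o=get_obs()
for z in(.159,.163): print(won(284.5,155,z,o),won(284.5,247,z,o), (won(284.5,155,z,o)+won(284.5,247,z,o))/2)
o2=dict(o)
E
```

```text
[ 0.56581954 -0.12196374  0.159     ] [ 0.56578128 -0.20013084  0.159     ] [ 0.56580041 -0.16104729  0.159     ]
[ 0.56583228 -0.12150433  0.163     ] [ 0.56579462 -0.19845257  0.163     ] [ 0.56581345 -0.15997845  0.163     ]
```

Emit:
servo_tool([
  [0.6,0,-0.5,40,0],
  [0.6,0,0,40,0],
  [0.6,0,0,23,0],
  [0.6,0,0,10,0],
  [0.6,0,0,0,0],
  [0,0,0,0,0],
  [0,0,0,0,0],
  [0,0,0,0,0],
  [0,0,0,0,0],
], force=60)

```text
t: 14.78
tool_pos: [0.5665, -0.1607, 0.1612]
tool_rot: [2.22, 2.22, 0.001]
contact_force: [-3.7, 0.9, 6.2]
opening: 0.0148
grip_force: 59.6
```

Emit:
servo_tool([
  [0,0,0,-20,0],
  [0,0,0,-40,0],
  [0,0,0,-40,0],
  [0,0,0,-10,-10],
  [0,0,0,0,-10],
  [0,0,0,0,-10],
  [0,0,0,0,-10],
  [0,0,0,0,-10],
  [0,0,0,0,-10],
  [0,0,0,0,-10],
  [0,0,0,0,-10],
  [0,0,0,0,-10],
])

```text
t: 16.27
tool_pos: [0.5661, -0.1602, 0.2701]
tool_rot: [-0.01, 3.141, -0.0]
contact_force: [0.4, 0.1, -1.8]
opening: 0.0151
grip_force: 58.7
```

```bash
python3 - <<'E'
from h import *
o=get_obs();print(o['t'],o['tool_pos'],o['opening'],o['grip_force']); rel([.5558,.2522,.272],182.7)
E
```

```text
16.275 [ 0.56607195 -0.16023811  0.2700704 ] 0.015091609794562904 58.716362714767456
psi -179.65 shift [  7.8 412.5  -2. ] spin -2.35 | after-spin shift [ -9.2 412.5  -2. ]
```

Emit:
servo_tool([
  [0,0,0,0,-2.3],
  [0,-1,46,-1,0],
  [0,-1,46,-1,0],
  [0,-1,46,0,0],
  [0,-1,46,0,0],
  [0,-1,46,0,0],
  [0,-1,46,0,0],
  [0,-1,46,0,0],
  [0,-1,46,0,0],
  [0,-1,44.5,0,0],
  [0,0,0,0,0],
  [0,0,0,0,0],
])

```text
t: 17.77
tool_pos: [0.5583, 0.252, 0.2717]
tool_rot: [-0.064, 3.141, -0.001]
contact_force: [-0.8, -0.5, -1.3]
opening: 0.0154
grip_force: 59.1
```

```bash
python3 - <<'E'
from h import *
o=get_obs(); im=get_image('wrist'); save('w4',im); np.save('w4.npy',im)
T=R.from_rotvec(o['tool_rot']).as_matrix(); p=o['tool_pos']
print(o['t'],p,o['opening'],o['grip_force'])
for r in rims(im,o,reg=(90,140,450,230)): print(r)
H,S,V=cv2.split(cv2.cvtColor(im,cv2.COLOR_RGB2HSV)); m=(((H<6)|(H>174))&(S>150)&(V>60))
for r in range(184,245,8):
    k=np.where(m[r,265:310])[0]+265
    print(r,k.min(),k.max(),end=' | ')
print('col V',V[174:190,287].tolist())
E
```

```text
17.775 [0.55833677 0.25198824 0.27168766] 0.01535910775772916 59.091317653656006
((154, 176, 21, 21), array([561.2, 124.6]), array([21.4, 22. ]), 1.5, (array([561.2, 124.4]), array([14.9, 15.9])))
((212, 174, 23, 23), array([558.4, 188.1]), array([21.6, 22.7]), 5.3, None)
((275, 171, 26, 26), array([554.6, 252.4]), array([25.2, 24.7]), 2.3, None)
184 274 297 | 192 274 298 | 200 274 298 | 208 274 298 | 216 274 298 | 224 274 298 | 232 274 298 | 240 270 301 | col V [235, 221, 197, 159, 85, 95, 96, 105, 116, 110, 106, 151, 229, 243, 240, 238]
```

View pics/w4.png

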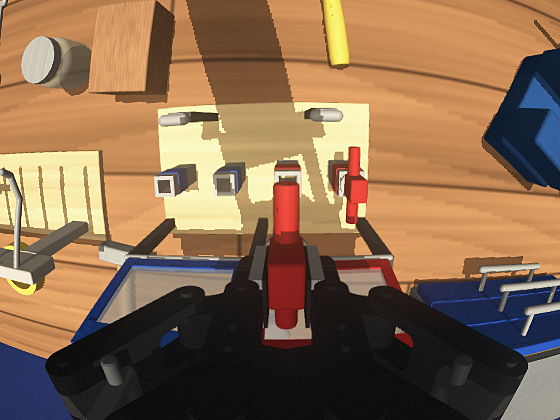

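The wrist view shows red1 upright and seated in the outer red tube at about (352,185). Red2 is held over the inner red tube at (290,172). I'm inserting it.

Emit:
servo_tool([
  [0,3,1,0,0],
  [0,0,0,40,0],
  [0,0,0,30,0],
  [0,0,0,10,0],
  [0,0,0,6,0],
  [0,0,0,6,0],
  [0,0,0,6,0],
  [0,0,0,0,0],
])

```text
t: 18.82
tool_pos: [0.5552, 0.2531, 0.1732]
tool_rot: [0.063, -3.141, 0.0]
contact_force: [-0.3, 0.2, -1.6]
opening: 0.0151
grip_force: 59.1
```

Emit:
servo_tool([
  [0,0,0,8,0],
  [0,0,0,10,0],
  [0,0,0,12,0],
  [0,0,0,12,0],
  [0,0,0,10,0],
  [0,0,0,6,0],
  [0,0,0,3,0],
  [0,0,0,3,0],
  [0,0,0,2,0],
  [0,0,0,0,0],
])

```text
t: 20.08
tool_pos: [0.5555, 0.2532, 0.1085]
tool_rot: [-0.064, 3.14, 0.0]
contact_force: [-1.8, -0.4, 4.4]
opening: 0.0149
grip_force: 59.8
```

Emit:
servo_tool([
  [0,0,0,3,0],
  [0,0,0,0,0],
  [0,0,0,-3,0],
  [0.45,0,0,0,0],
  [0.45,0,0,0,0],
  [0.45,0,0,0,0],
  [0.45,0,0,-20,0],
  [0.45,0,0,-50,0],
  [0.45,0,0,-50,0],
  [0.6,0,0,-45,0],
  [0.6,1,-50.9,0,0],
  [0.6,1,-50.9,0,0],
])

```text
t: 21.58
tool_pos: [0.5579, 0.1507, 0.2754]
tool_rot: [-0.066, 3.137, 0.0]
contact_force: [0.5, 0.4, 0.4]
opening: 0.0513
grip_force: 0.0
```

Emit:
servo_tool([
  [0.6,1,-50.9,0,0],
  [0.6,1,-50.9,0,0],
  [0.6,1,-50.9,0,0],
  [0.6,1,-50.9,0,0],
  [0.6,1,-50.9,0,0],
  [0.6,1,-50.9,0,0],
  [0.6,1,-50.9,0,0],
  [0.6,1,-50.9,0,0],
  [0.6,0,0,0,10],
  [0.6,0,0,0,10],
  [0.6,0,0,0,10],
  [0.6,0,0,0,10],
])

```text
t: 23.08
tool_pos: [0.566, -0.2561, 0.2741]
tool_rot: [1.023, 2.969, -0.001]
contact_force: [-0.8, 0.4, -0.3]
opening: 0.0515
grip_force: 0.0
```

Emit:
servo_tool([
  [0.6,0,0,0,10],
  [0.6,0,0,0,10],
  [0.6,0,0,0,10],
  [0.6,0,0,0,10],
  [0.6,0,0,0,10],
  [0.6,0,0,0,2.3],
  [0.6,0,0,0,0],
])

```text
t: 23.95
tool_pos: [0.5661, -0.256, 0.2739]
tool_rot: [2.219, 2.221, 0.001]
contact_force: [0.7, -0.4, -0.4]
opening: 0.051
grip_force: 0.0
```

```bash
cat >> h.py <<'E'
def bluebar(im,o):
    H,S,V=cv2.split(cv2.cvtColor(im,cv2.COLOR_RGB2HSV)); m=((H>105)&(H<125)&(S>140)&(V>60)).astype('uint8'); m[:,:250]=0;m[:,330:]=0
    ks=[r for r in range(100,330) if m[r].sum()>4]
    g=np.split(ks,np.where(np.diff(ks)>12)[0]+1)
    for k in g:
        if len(k)<15: continue
        u=np.nonzero(m[k[0]:k[-1]])[1].mean()
        print(k[0],k[-1],round(u,1),((won(u,k[0],.161,o)+won(u,k[-1]+1,.161,o))/2).round(4), (won(u,k[0],.161,o)-won(u,k[-1]+1,.161,o)).round(4))
E
python3 - <<'E'
from h import *
o=get_obs(); im=get_image('wrist'); save('w5',im)
print(o['t'],o['tool_pos'],o['opening']); rel([.566,-.2555,.16],90); bluebar(im,o)
E
```

```text
23.95 [ 0.56605209 -0.25599391  0.27387299] 0.05099559980120048
psi 90.05 shift [ 6.000e-01 -1.000e-01  1.136e+02] spin 0.05 | after-spin shift [ 6.000e-01 -1.000e-01  1.136e+02]
156 180 284.2 [ 0.5651 -0.2283  0.161 ] [0.     0.0201 0.    ]
268 293 282.8 [ 0.5637 -0.3285  0.161 ] [0.0001 0.0266 0.    ]
308 329 282.7 [ 0.5634 -0.3701  0.161 ] [0.0001 0.026  0.    ]
```

Emit:
servo_tool([
  [0.6,0,-0.5,40,0],
  [0.6,0,0,40,0],
  [0.6,0,0,23,0],
  [0.6,0,0,10,0],
  [0.6,0,0,0,0],
  [0,0,0,0,0],
  [0,0,0,0,0],
  [0,0,0,0,0],
  [0,0,0,0,0],
], force=60)

```text
t: 25.12
tool_pos: [0.5659, -0.2564, 0.1612]
tool_rot: [2.219, 2.22, 0.0]
contact_force: [-1.6, 0.6, 6.2]
opening: 0.015
grip_force: 59.3
```

Emit:
servo_tool([
  [0,0,0,-20,0],
  [0,0,0,-40,0],
  [0,0,0,-40,0],
  [0,0,0,-10,-10],
  [0,0,0,0,-10],
  [0,0,0,0,-10],
  [0,0,0,0,-10],
  [0,0,0,0,-10],
  [0,0,0,0,-10],
  [0,0,0,0,-10],
  [0,0,0,0,-10],
  [0,0,0,0,-10],
])

```text
t: 26.62
tool_pos: [0.5655, -0.2558, 0.2701]
tool_rot: [-0.01, 3.141, -0.0]
contact_force: [0.2, 0.8, -1.0]
opening: 0.0148
grip_force: 58.5
```

```bash
python3 - <<'E'
from h import *
o=get_obs();print(o['t'],o['tool_pos'],o['opening'],o['grip_force']); rel([.5585,.1887,.272],182.8)
E
```

```text
26.625 [ 0.56545928 -0.25576429  0.27007492] 0.014814009930023464 58.51155996322632
psi -179.65 shift [  4.2 444.5  -2. ] spin -2.45 | after-spin shift [-14.8 444.3  -2. ]
```

Emit:
servo_tool([
  [0,0,0,0,-2.4],
  [0,-1.6,50,-1,0],
  [0,-1.6,50,-1,0],
  [0,-1.6,50,0,0],
  [0,-1.6,50,0,0],
  [0,-1.6,50,0,0],
  [0,-1.6,50,0,0],
  [0,-1.6,50,0,0],
  [0,-1.6,50,0,0],
  [0,-1.6,44.3,0,0],
  [0,0,0,0,0],
  [0,0,0,0,0],
])

```text
t: 28.12
tool_pos: [0.561, 0.1884, 0.2717]
tool_rot: [-0.067, 3.141, -0.0]
contact_force: [0.1, 0.6, -1.3]
opening: 0.0149
grip_force: 59.0
```

```bash
cat >> h.py <<'E'
def over(n):
    o=get_obs(); im=get_image('wrist'); save(n,im); np.save(n+'.npy',im); p=o['tool_pos']
    print(o['t'],p,o['opening'],o['grip_force'])
    for r in rims(im,o,reg=(90,140,450,230)): print(r)
    H,S,V=cv2.split(cv2.cvtColor(im,cv2.COLOR_RGB2HSV)); m=((H>105)&(H<125)&(S>140)&(V>60))
    for r in range(184,245,8):
        k=np.where(m[r,265:310])[0]+265; print(r,k.min() if len(k) else 0,k.max() if len(k) else 0,end=' | ')
    print('col V',V[174:192,287].tolist())
E
python3 -c "from h import *; over('w6')"
```

```text
28.125 [0.56100289 0.18843792 0.27170995] 0.014882628523142928 58.989238142967224
((216, 165, 22, 23), array([552., 128.]), array([22.3, 21.6]), 1.5, (array([551.9, 128.6]), array([16.2, 16.3])))
((280, 163, 24, 24), array([548.2, 192.3]), array([22.9, 22.6]), 3.0, None)
184 274 291 | 192 278 298 | 200 277 298 | 208 274 298 | 216 274 298 | 224 274 298 | 232 276 297 | 240 278 294 | col V [94, 95, 94, 95, 98, 78, 76, 81, 90, 95, 155, 206, 211, 208, 210, 208, 212, 210]
```

View pics/w6.png

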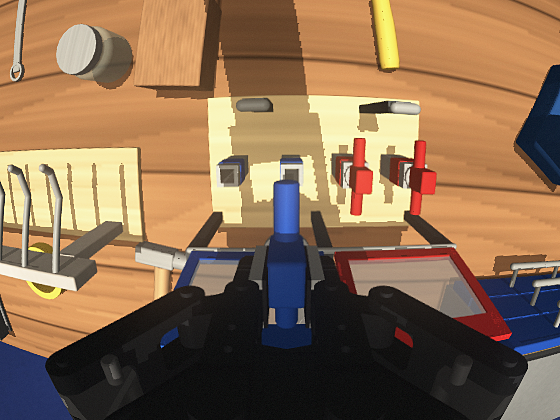

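The case has been knocked: its rims have moved about 10 mm in −x and 4 mm in +y, with the inner blue rim now at (292,175). Both reds are still seated. I'm using the new measurement.

Emit:
servo_tool([
  [0,11.8,4.9,0,-0.5],
  [0,0,0,40,0],
  [0,0,0,30,0],
  [0,0,0,10,0],
  [0,0,0,6,0],
  [0,0,0,6,0],
  [0,0,0,6,0],
  [0,0,0,0,0],
])

```text
t: 29.18
tool_pos: [0.5492, 0.193, 0.1733]
tool_rot: [-0.08, 3.14, 0.0]
contact_force: [0.7, -0.1, -1.0]
opening: 0.0148
grip_force: 59.0
```

Emit:
servo_tool([
  [0,0,0,8,0],
  [0,0,0,10,0],
  [0,0,0,12,0],
  [0,0,0,12,0],
  [0,0,0,10,0],
  [0,0,0,6,0],
  [0,0,0,3,0],
  [0,0,0,3,0],
  [0,0,0,2,0],
  [0,0,0,3,0],
  [0,0,0,0,0],
])

```text
t: 30.55
tool_pos: [0.5495, 0.1931, 0.1084]
tool_rot: [-0.08, 3.141, -0.001]
contact_force: [-7.9, -3.0, 17.6]
opening: 0.0146
grip_force: 61.6
```

Emit:
servo_tool([
  [0,0,0,-3,0],
  [0.45,0,0,0,0],
  [0.45,0,0,0,0],
  [0.45,0,0,0,0],
  [0.45,0,0,-20,0],
  [0.45,0,0,-50,0],
  [0.45,0,0,-50,0],
  [0.6,0,0,-45,0],
  [0.6,1,-49.5,0,0],
  [0.6,1,-49.5,0,0],
  [0.6,1,-49.5,0,0],
])

```text
t: 31.92
tool_pos: [0.5537, 0.0433, 0.2744]
tool_rot: [-0.081, 3.138, -0.0]
contact_force: [-0.1, -1.1, -0.5]
opening: 0.0514
grip_force: 0.0
```

Emit:
servo_tool([
  [0.6,1.1,-49.5,0,0],
  [0.6,1.1,-49.5,0,0],
  [0.6,1.1,-49.5,0,0],
  [0.6,1.1,-49.5,0,0],
  [0.6,1.1,-49.5,0,0],
  [0.6,1.1,-49.5,0,0],
  [0.6,1.1,-49.5,0,0],
  [0.6,1.1,-49.5,0,0],
  [0.6,0,0,0,10],
  [0.6,0,0,0,10],
  [0.6,0,0,0,10],
  [0.6,0,0,0,10],
])

```text
t: 33.42
tool_pos: [0.565, -0.3515, 0.274]
tool_rot: [1.007, 2.974, -0.001]
contact_force: [-0.6, 0.1, 1.1]
opening: 0.0516
grip_force: 0.0
```

Emit:
servo_tool([
  [0.6,0,0,0,10],
  [0.6,0,0,0,10],
  [0.6,0,0,0,10],
  [0.6,0,0,0,10],
  [0.6,0,0,0,10],
  [0.6,0,0,0,2.8],
  [0.6,0,0,0,0],
])

```text
t: 34.3
tool_pos: [0.5651, -0.3515, 0.2738]
tool_rot: [2.217, 2.223, 0.0]
contact_force: [-0.2, -1.3, -0.8]
opening: 0.0511
grip_force: 0.0
```

```bash
python3 - <<'E'
from h import *
o=get_obs(); im=get_image('wrist'); save('w7',im)
print(o['t'],o['tool_pos'],o['opening']); rel([.5652,-.3515,.16],90); bluebar(im,o)
E
```

```text
34.3 [ 0.56505951 -0.35147065  0.27383693] 0.05107407108732243
psi 90.17 shift [1.000e-01 0.000e+00 1.136e+02] spin 0.17 | after-spin shift [1.000e-01 0.000e+00 1.136e+02]
155 180 283.9 [ 0.5638 -0.3234  0.161 ] [-0.      0.0209  0.    ]
227 245 282.5 [ 0.5626 -0.3812  0.161 ] [0.     0.0171 0.    ]
```

Emit:
servo_tool([
  [0.6,0,-0.6,40,0],
  [0.6,0,0,40,0],
  [0.6,0,0,23,0],
  [0.6,0,0,10,0],
  [0.6,0,0,0,0],
  [0,0,0,0,0],
  [0,0,0,0,0],
  [0,0,0,0,0],
  [0,0,0,0,0],
], force=60)

```text
t: 35.48
tool_pos: [0.5648, -0.3521, 0.1614]
tool_rot: [2.217, 2.222, -0.0]
contact_force: [-1.6, -0.6, 6.2]
opening: 0.0151
grip_force: 59.3
```

Emit:
servo_tool([
  [0,0,0,-20,0],
  [0,0,0,-40,0],
  [0,0,0,-40,0],
  [0,0,0,-10,-10],
  [0,0,0,0,-10],
  [0,0,0,0,-10],
  [0,0,0,0,-10],
  [0,0,0,0,-10],
  [0,0,0,0,-10],
  [0,0,0,0,-10],
  [0,0,0,0,-10],
  [0,0,0,0,-10],
])

```text
t: 36.98
tool_pos: [0.5644, -0.3512, 0.2699]
tool_rot: [-0.012, 3.141, 0.0]
contact_force: [-0.1, -0.7, -1.8]
opening: 0.0153
grip_force: 58.5
```

```bash
python3 - <<'E'
from h import *
o=get_obs();print(o['t'],o['tool_pos'],o['opening'],o['grip_force']); rel([.5525,.1285,.272],183.0)
E
```

```text
36.975 [ 0.5644208  -0.35118419  0.26992006] 0.015313168635261679 58.51643443107605
psi -179.55 shift [  8.1 479.8  -2. ] spin -2.55 | after-spin shift [-13.2 479.7  -2. ]
```

Emit:
servo_tool([
  [0,0,0,0,-2.5],
  [0,-1.3,48,-1,0],
  [0,-1.3,48,-1,0],
  [0,-1.3,48,0,0],
  [0,-1.3,48,0,0],
  [0,-1.3,48,0,0],
  [0,-1.3,48,0,0],
  [0,-1.3,48,0,0],
  [0,-1.3,48,0,0],
  [0,-1.3,48,0,0],
  [0,-1.3,47.7,0,0],
  [0,0,0,0,0],
])

```text
t: 38.48
tool_pos: [0.5549, 0.1313, 0.2719]
tool_rot: [-0.079, 3.14, 0.001]
contact_force: [0.7, -1.1, -1.9]
opening: 0.0149
grip_force: 59.0
```

Emit:
servo_tool([
  [0,0,0,0,0],
])

```text
t: 38.6
tool_pos: [0.5554, 0.1282, 0.2717]
tool_rot: [-0.072, 3.14, -0.001]
contact_force: [0.3, -0.3, -2.0]
opening: 0.0148
grip_force: 59.0
```

```bash
python3 -c "from h import *; over('w8')"
```

```text
38.6 [0.55538305 0.12824166 0.27168603] 0.01481418155240915 59.02003884315491
184 277 298 | 192 274 298 | 200 275 298 | 208 274 297 | 216 274 297 | 224 274 298 | 232 274 296 | 240 283 291 | col V [140, 140, 140, 112, 71, 83, 87, 89, 116, 184, 210, 209, 210, 207, 208, 209, 208, 205]
```

View pics/w8.png

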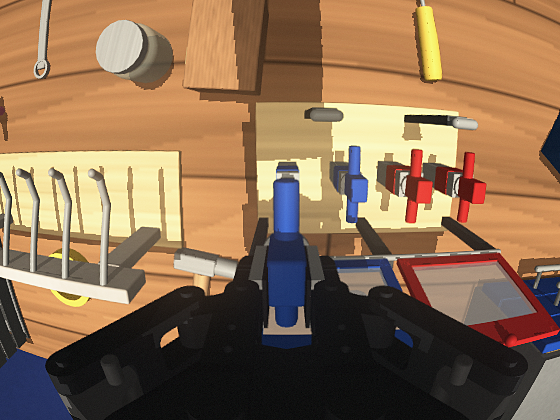

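Three spanners are seated (blue1 at (352,185), reds at (412,185) and (465,185)). The outer blue rim peeks out at about (287,172) above the held bar. I'll check it against the earlier estimate of (552.0,128.0).

```bash
python3 - <<'E'
from h import *
im=np.load('w8.npy'); o=get_obs()
H,S,V=cv2.split(cv2.cvtColor(im,cv2.COLOR_RGB2HSV)); 
for r in range(166,184,2): print(r,' '.join(f'{V[r,c]}/{S[r,c]}' for c in range(268,306,2)))
for d in((11,11),(11,-11),(-11,11),(-11,-11)):
    a=.053; print(d,np.round(wproj([.552+(d[0]*np.cos(a)-d[1]*np.sin(a))/1000,.128+(d[0]*np.sin(a)+d[1]*np.cos(a))/1000,.1],o),1))
E
```

```text
166 249/65 249/65 249/65 250/66 253/82 75/122 85/84 84/82 83/83 85/84 86/77 84/79 85/75 87/82 78/108 245/82 250/63 250/62 250/62
168 249/63 249/65 249/61 253/61 176/71 71/65 72/57 75/54 76/47 74/48 76/54 75/44 75/51 76/47 76/64 187/85 253/62 250/60 249/60
170 249/62 249/65 249/65 255/68 142/147 173/131 174/130 173/131 173/128 174/133 165/119 168/118 166/120 168/117 167/121 144/97 255/64 249/66 249/66
172 249/66 249/66 249/66 255/70 182/150 133/58 132/54 136/54 141/52 140/53 132/52 127/48 131/45 126/51 128/52 136/24 255/70 250/66 249/68
174 249/66 249/61 249/66 252/66 210/10 242/18 245/18 128/40 144/35 141/38 138/41 224/28 214/30 241/22 239/19 229/21 253/68 249/63 249/63
176 249/61 249/59 249/61 252/61 207/38 236/21 243/23 130/43 141/42 142/43 142/41 138/39 129/42 233/26 232/22 223/23 252/65 249/59 249/60
178 249/57 249/57 249/56 255/60 208/49 208/25 133/27 74/24 69/22 69/33 72/28 71/22 73/17 143/30 229/28 229/21 253/57 249/55 249/57
180 249/60 249/58 254/60 216/87 68/120 76/77 82/78 82/72 88/70 86/77 89/74 76/60 78/52 82/84 78/98 160/18 255/60 249/59 249/57
182 249/63 249/65 255/74 94/149 130/127 139/130 126/125 129/128 113/113 114/112 121/114 131/125 116/110 139/130 137/132 111/94 255/56 249/59 249/60
(11, 11) [298.6 194.7]
(11, -11) [276.4 194.9]
(-11, 11) [298.6 172.8]
(-11, -11) [276.1 173. ]
```

Emit:
servo_tool([
  [0,2.6,0.5,0,0],
  [0,0,0,40,0],
  [0,0,0,30,0],
  [0,0,0,10,0],
  [0,0,0,6,0],
  [0,0,0,6,0],
  [0,0,0,6,0],
  [0,0,0,0,0],
])

```text
t: 39.65
tool_pos: [0.5529, 0.1288, 0.1733]
tool_rot: [-0.072, 3.14, -0.0]
contact_force: [-0.0, -0.1, -1.9]
opening: 0.015
grip_force: 59.0
```

Emit:
servo_tool([
  [0,0,0,8,0],
  [0,0,0,10,0],
  [0,0,0,12,0],
  [0,0,0,12,0],
  [0,0,0,10,0],
  [0,0,0,6,0],
  [0,0,0,3,0],
  [0,0,0,3,0],
  [0,0,0,2,0],
  [0,0,0,3,0],
  [0,0,0,0,0],
])

```text
t: 41.02
tool_pos: [0.5533, 0.1289, 0.1086]
tool_rot: [0.072, -3.141, 0.001]
contact_force: [-7.8, -1.6, 18.3]
opening: 0.0151
grip_force: 61.8
```

Emit:
servo_tool([
  [0,0,0,-3,0],
  [0.45,0,0,0,0],
  [0.45,0,0,0,0],
  [0.45,0,0,0,0],
  [0.45,0,0,-20,0],
  [0.45,0,0,-50,0],
  [0.45,0,0,-50,0],
  [0,0,0,-50,0],
  [0,50,0,-40,0],
  [0,50,0,-30,0],
  [0,50,0,0,0],
  [0,0,0,0,0],
])

```text
t: 42.52
tool_pos: [0.4023, 0.1221, 0.3491]
tool_rot: [-0.073, 3.135, 0.001]
contact_force: [0.3, 0.7, 0.1]
opening: -0.0002
grip_force: 0.0
```

```bash
cat >> h.py <<'E'
def cw(P,c,a): return np.array([c[0]+P[0]*np.cos(a)-P[1]*np.sin(a),c[1]+P[0]*np.sin(a)+P[1]*np.cos(a),P[2]])
def edge(yc,th,r=.12): return [(.06-r*np.cos(th),yc+s*.059,.146+r*np.sin(th)) for s in(-1,1)]
E
python3 - <<'E'
from h import *
o=get_obs(); print(o['t'],o['tool_pos']); t=get_image('top'); s=get_image('side'); w=get_image('wrist'); np.save('w9.npy',w); np.save('t9.npy',t); save('w9',w)
c=(.5468,.2241); a=.055
for yc in(.064,-.064):
    for th in(1.5,1.65,1.8,1.95): print(yc,th,'top',[np.round(proj('top',cw(P,c,a)),0) for P in edge(yc,th)],'side',[np.round(proj('side',cw(P,c,a)),0) for P in edge(yc,th)])
    print('hinge top',[np.round(proj('top',cw(P,c,a)),0) for P in edge(yc,0,0)],'side',[np.round(proj('side',cw(P,c,a)),0) for P in edge(yc,0,0)])
A=cv2.resize(t[150:270,90:240],(500,400)); B=cv2.resize(s[60:220,190:315],(300,400)); save('m9',np.hstack([A,B]))
E
```

```text
42.525 [0.40226537 0.12214512 0.34913291]
0.064 1.5 top [array([148., 190.]), array([ 97., 194.])] side [array([254., 102.]), array([239.,  87.])]
0.064 1.65 top [array([148., 182.]), array([ 97., 186.])] side [array([260., 100.]), array([244.,  86.])]
0.064 1.8 top [array([148., 175.]), array([ 97., 179.])] side [array([266., 100.]), array([250.,  86.])]
0.064 1.95 top [array([149., 169.]), array([ 98., 173.])] side [array([271., 101.]), array([255.,  86.])]
hinge top [array([160., 197.]), array([113., 201.])] side [array([259., 138.]), array([243., 122.])]
-0.064 1.5 top [array([204., 186.]), array([153., 190.])] side [array([274., 119.]), array([256., 103.])]
-0.064 1.65 top [array([203., 178.]), array([152., 182.])] side [array([280., 118.]), array([262., 102.])]
-0.064 1.8 top [array([203., 171.]), array([153., 175.])] side [array([286., 118.]), array([267., 101.])]
-0.064 1.95 top [array([203., 165.]), array([153., 169.])] side [array([291., 118.]), array([273., 102.])]
hinge top [array([210., 194.]), array([164., 197.])] side [array([277., 157.]), array([260., 139.])]
```

View pics/m9.png

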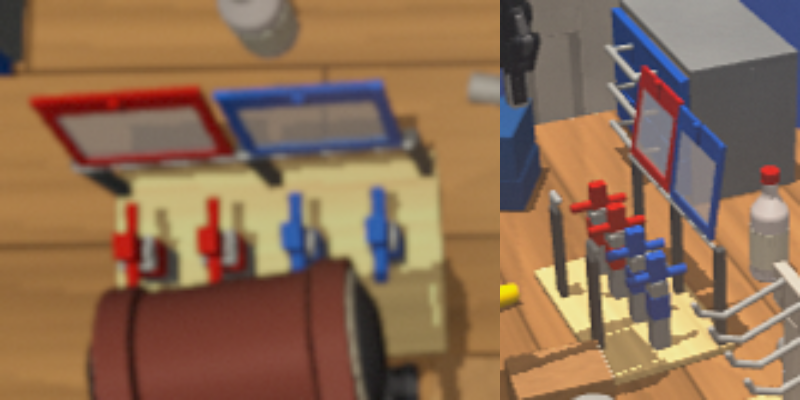

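The composite shows all four spanners seated. Both covers lean back: the corners match θ≈1.77 (red) and ≈1.73 (blue). I'm going behind the red cover.

Emit:
servo_tool([
  [0,0,0,0,-0.5],
  [0,-45,26,0,0],
  [0,-45,26,0,0],
  [0,-45,26,0,0],
  [0,-45,26,0,0],
  [0,-44,27,0,0],
  [0,-44,27,0,0],
  [0,0,0,0,0],
  [0,0,0,50,0],
  [0,0,0,50,0],
  [0,0,0,14,0],
  [0,0,0,0,0],
])

```text
t: 44.18
tool_pos: [0.6629, 0.294, 0.2318]
tool_rot: [0.085, -3.139, 0.001]
contact_force: [0.4, -0.7, 0.6]
opening: 0.0
grip_force: 0.0
```

```bash
python3 - <<'E'
from h import *
o=get_obs(); d=np.array(o['tool_pos'])-[.5468,.2241,0]; a=.055
print(o['tool_pos'],o['contact_force'],'case x,y',d[0]*np.cos(a)+d[1]*np.sin(a),-d[0]*np.sin(a)+d[1]*np.cos(a)); rel(o['tool_pos'],183.15)
E
```

```text
[0.66285234 0.29395704 0.23180908] [ 0.35402656 -0.66151459  0.5889109 ] case x,y 0.11971705045547802 0.06337174395594733
psi -176.9 shift [0. 0. 0.] spin -0.05 | after-spin shift [0. 0. 0.]
```

Emit:
servo_tool([
  [0,15,0,-2,0],
  [0,15,0,-2,0],
  [0,15,0,0,0],
  [0,15,0,0,0],
  [0,10,0,0,0],
  [0,10,0,0,0],
])

```text
t: 44.92
tool_pos: [0.5824, 0.2899, 0.2361]
tool_rot: [0.085, -3.14, 0.0]
contact_force: [0.5, -0.1, 0.3]
opening: -0.0001
grip_force: 0.3
```

Emit:
servo_tool([
  [0,10,0,4,0],
  [0,10,0,5,0],
])

```text
t: 45.18
tool_pos: [0.5627, 0.2889, 0.227]
tool_rot: [0.085, -3.14, -0.0]
contact_force: [0.9, 0.4, -0.0]
opening: -0.0001
grip_force: 0.2
```

```bash
python3 - <<'E'
from h import *
o=get_obs(); w=get_image('wrist');s=get_image('side'); save('m10',np.hstack([w[:, :],cv2.resize(s[60:270,190:310],(240,420))])); print(o['contact_force'],o['effort'])
E
```

```text
[ 0.92186709  0.42745899 -0.04121416] [-2.26999498e-01 -3.94352746e+01 -3.72570026e+01 -2.10317073e-02
  2.27975668e-01 -3.43423616e-02]
```

View pics/m10.png

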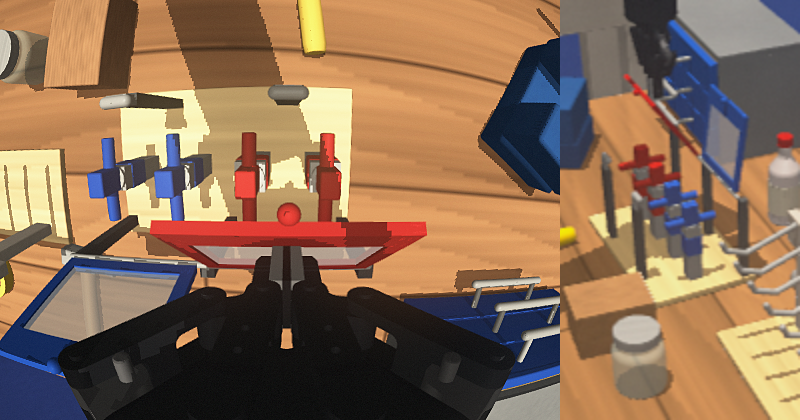

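The wrist view shows the red cover pushed forward past upright, its edge at v≈230 with the knob at (289,214). I'll continue the arc.

Emit:
servo_tool([
  [0,8,0,7,0],
  [0,12,0,11,0],
  [0,12,0,12,0],
  [0,7,0,11,0],
  [0,6,0,12,0],
  [0,8,0,6,0],
  [0,8,0,6,0],
  [0,4,0,2,0],
])

```text
t: 46.28
tool_pos: [0.4987, 0.2855, 0.1608]
tool_rot: [-0.086, 3.138, 0.0]
contact_force: [2.7, 0.1, 3.7]
opening: 0.0001
grip_force: 1.6
```

Emit:
servo_tool([
  [0,0,0,4,0],
  [0,0,0,4,0],
  [0,0,0,3,0],
  [0,0,0,0,0],
])

```text
t: 46.78
tool_pos: [0.4982, 0.2853, 0.1488]
tool_rot: [0.085, -3.14, 0.0]
contact_force: [0.7, 0.3, 0.1]
opening: 0.0001
grip_force: 0.0
```

Emit:
servo_tool([
  [0,0,0,2,0],
  [0,0,0,2,0],
  [0,0,0,0,0],
])

```text
t: 47.15
tool_pos: [0.4984, 0.2855, 0.1481]
tool_rot: [0.086, -3.14, 0.0]
contact_force: [-7.4, -2.6, 12.3]
opening: 0.0001
grip_force: 6.3
```

Emit:
servo_tool([
  [0,0,0,-20,0],
  [0,0,0,-60,0],
  [0,0,0,-60,0],
  [0,0,0,-60,0],
  [0,-41,-32,0,0],
  [0,-41,-32,0,0],
  [0,-41,-32,0,0],
  [0,-41,-32,0,0],
  [0,0,0,0,0],
])

```text
t: 48.28
tool_pos: [0.6711, 0.1639, 0.3441]
tool_rot: [0.079, -3.139, 0.001]
contact_force: [-0.7, 0.2, 0.4]
opening: -0.0004
grip_force: 0.0
```

```bash
python3 - <<'E'
from h import *
o=get_obs(); d=np.array(o['tool_pos'])-[.5468,.2241,0]; a=.055
w=get_image('wrist'); save('w11',w)
print(o['tool_pos'],o['contact_force'],'case x,y',d[0]*np.cos(a)+d[1]*np.sin(a),-d[0]*np.sin(a)+d[1]*np.cos(a)); rel(o['tool_pos'],183.15)
E
```

```text
[0.67113162 0.16387749 0.34405701] [-0.65760591  0.19522252  0.43285611] case x,y 0.12083305206074749 -0.06696623718433176
psi -177.01 shift [-1.1 -1.5  0.6] spin -0.16 | after-spin shift [-1.1 -1.5  0.6]
```

View pics/w11.png

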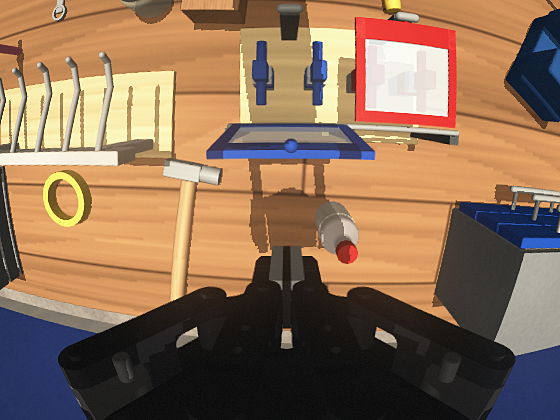

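The red cover lies flat at (405,70). The blue one stands ready with its knob at (291,146), on the tool's centre line. The glue bottle at (345,235) is clear. I'll repeat the arc.

Emit:
servo_tool([
  [0,0,2,50,0],
  [0,0,0,50,0],
  [0,0,0,11,0],
  [0,15,0,-2,0],
  [0,15,0,-2,0],
  [0,15,0,0,0],
  [0,15,0,0,0],
  [0,10,0,0,0],
  [0,10,0,0,0],
  [0,10,0,4,0],
  [0,10,0,5,0],
])

```text
t: 49.7
tool_pos: [0.5685, 0.163, 0.229]
tool_rot: [0.085, -3.14, -0.0]
contact_force: [-0.3, 0.6, -0.2]
opening: -0.0001
grip_force: 0.2
```

Emit:
servo_tool([
  [0,9,0,7,0],
  [0,12,0,11,0],
  [0,12,0,12,0],
  [0,7,0,11,0],
  [0,6,0,12,0],
  [0,8,0,6,0],
  [0,8,0,6,0],
  [0,4,0,2,0],
])

```text
t: 50.7
tool_pos: [0.5026, 0.1595, 0.162]
tool_rot: [0.086, -3.14, 0.0]
contact_force: [-0.9, -0.3, 0.9]
opening: -0.0002
grip_force: 0.1
```

Emit:
servo_tool([
  [0,-3,0,4,0],
  [0,0,0,4,0],
  [0,0,0,4,0],
  [0,0,0,2,0],
  [0,0,0,2,0],
  [0,0,0,1,0],
  [0,0,0,0,0],
])

```text
t: 51.58
tool_pos: [0.5068, 0.1597, 0.1481]
tool_rot: [-0.086, 3.14, -0.0]
contact_force: [-5.6, -1.5, 12.4]
opening: 0.0002
grip_force: 6.5
```

Same end height and force as the red cover. I'll lift clear and check.

Emit:
servo_tool([
  [0,0,0,-20,0],
  [0,0,0,-60,0],
  [0,0,0,-60,0],
  [0,0,0,-60,0],
  [0,-40,32,0,0],
  [0,-40,32,0,0],
  [0,-20,0,0,0],
  [0,0,0,0,0],
  [0,0,0,0,0],
])

```text
t: 52.7
tool_pos: [0.6023, 0.2288, 0.3456]
tool_rot: [0.085, -3.14, -0.0]
contact_force: [-0.3, -0.5, -0.2]
opening: 0.0002
grip_force: 0.0
```

```bash
python3 - <<'E'
from h import *
o=get_obs(); w=get_image('wrist');s=get_image('side'); save('m12',np.hstack([w[:300,100:500],cv2.resize(s[90:240,180:330],(300,300))])); print(o['t'],o['tool_pos'],o['contact_force'])
E
```

```text
52.7 [0.60225775 0.22877624 0.34559159] [-0.29060298 -0.52226872 -0.24404776]
```

View pics/m12.png

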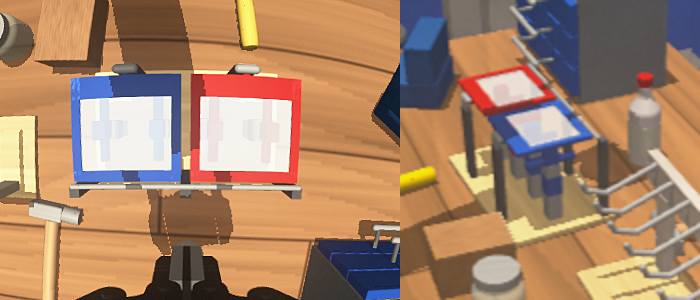

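Both covers lie flat, with their free edges under the catches at (128,70) and (243,70), and the arm is clear of everything. I'm handing in.

```bash
python3 -c "from station import *; print(finish_job())"
```

```text
the job is handed in; nothing more can be done
None
```

I put all four spanners in tubes of their own colour, shut both covers under their catches, left the other bench items untouched, and handed the job in at about 53 s; the hand-in returned no verdict.

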